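# Free the caught parts cup from its pot

### The arm

A 6-joint arm with a two-finger parallel gripper is mounted at the origin on a cart in front of the work surface, level with it; the furniture and walls round the work are solid. World frame = base frame: x ahead of the robot, y to its left, z up, the work surface at z = 0. Lengths are in m, angles in rad, forces in N, time in s.
With the tool pointing down it reaches from about 0.3 to 0.775 m from the base axis. Payload 14.6 kg.
Tool frame: the origin (TCP) lies on the centre line of the jaws, within the pads' length; the fingertips stand 22 mm ahead of it and the grasp point (between the pads) lies 3 mm ahead of it (tcp_to_tips is the distance from the TCP to the fingertips, in m); z points along the fingers, x is the direction in which the jaws open and shut, and the axes are right-handed (so a half turn about z gives the same grasp; the last joint's range is limited). The gripper opens to 85 mm and grips with 20 to 120 N. Pads are 22 mm wide; open, the fingers measure 114 mm over their backs; the gripper's body (76 mm by 85 mm) begins 54 mm behind the grasp point. The pads swing forward as they close: fully open they stand 13 mm farther back than shut.
Start: joints at [-1.395, 0.3, 1.521, -0, 1.321, -0.067], TCP at [0.132, -0.534, 0.253] pointing down, gripper open.
Joint ranges: [-3.03, 3.03], [-0.79, 2.21], [0.23, 2.52], [-1.04, 4.18], [0, 3.07], [-2.55, 2.55]. Speed limits (rad/s): [2.22, 2.22, 2.57, 3.14, 3.14, 3.14].

### API

Orientations are given as a unit quaternion [w, x, y, z].
In Python, from bench import state, camera, camera_info, sign_off, tcp_to_tips gives the robot as it stands.
- The arm moves only by the tool jog_arm, never from a script. Its argument "steps" is a list of rows, each a list of 7 numbers: the turn, a rotation vector about the tool's x, y, z in degrees, then the shift along the tool's x, y, z in cm, then the closure in counts, from 0 (fully open) to 255 (shut). In form: [[rx, ry, rz, dx, dy, dz, hand], ...]. A call has 1 to 12 rows; each row is the pose to reach, as a shift and turn from the pose commanded when the call began, along the tool's axes at that moment; what a row does not reach only later rows make up. A row lasts 1/8 s, in which the tool goes at most 62.5 mm and 10.7 degrees, less where a joint would pass 70% of its speed; a pose out of reach is approached as far as the arm can. A call with a gripper value outside its range is refused whole. The fingers move at their own pace and stop on an object; "force" is the grip in N (left out, the last holds). Time passes only in rows, so rows that repeat a pose let the fingers close. It gives the time, the measured TCP pose, the force and the opening at its end, in the units of the state.
- state(): the state, without advancing time (a new reading comes with each control period).
- camera(name): name is "scene" or "top" or "wrist"; returns the picture (420x560x3 uint8, blue, green, red); there is no depth.
- camera_info(name): a dict with "mtx" (3x3 intrinsics, pixels), "origin" and "attitude" of the camera in the world; the wrist camera has in their place "mount" (4x4, takes a point from camera to tool coordinates, whose origin is the TCP and whose axes are the tool frame's). Camera axes: x right, y down, z forward; pixel columns grow to the right and rows downward; lengths in m; the calibration is good to about 2 mm. The wrist camera is an equidistant fisheye: a pixel r from the principal point sees the ray r / f radians off the axis. A picture is of the moment at which its call begins: read the wrist's pose just before it. camera_info takes no time and is no camera call.
- sign_off(): hands the job in, once; it reports no verdict.
The state is a dict: "time_s": time; "q": joint angles; "joint_vel": joint speeds; "joint_efforts": joint torques, N m; "position": TCP position; "orientation": TCP orientation; "wrist_force": force on the tool from outside, world axes, zero at the start; "moment": the same for the moment, N m; "finger_gap": opening from 0.0 (shut) to 1.0 (fully open).
Only numpy, scipy, OpenCV 4.12 (cv2) and the standard library are available. Lean on these libraries where they do the work, as an engineer would, in place of code of your own. Each camera call takes 0.05 s, during which the arm holds its last target. There are 200 camera calls.

### The job

An aluminium parts cup is stuck inside one of the two dark steel pots on the bench, its side lugs caught under the pot's tabs. Grip the cup by its rim, twist it by about an eighth of a turn (either way) to free it, pull it straight up out of the pot, and stand it upright, wholly inside the shallow tray. Set it down, do not drop it.

Things in the scene. Friction and masses are not known exactly. Their poses are not given: they have to be found in the camera images.
- cup_center (a point): Centre (on the axis, half-way up) of the loose aluminium cup: 90 mm outside diameter, 80 mm high, open top, wall 8 mm, floor 6 mm, empty, 0.25 kg. z = its axis, upward; rim 40 mm above this point, underside 40 mm below. Lugs outside at its +x and -x: 10 mm wide, 6.5 mm proud, 7 to 15 mm below this point. Pinch the wall, one finger inside, one outside, at most 34 mm below the rim while in the pot.
- pot_full: Dark steel pot round the cup, fixed: 107 mm bore, 128 mm foot, 50 mm high, floor at 8 mm; origin at its underside, z up. Two 24 mm wide tabs on its rim at +x, -x reach in to 46.5 mm from the axis, underside at 44 mm. The lugs start under them (within 5 degrees): the cup rises only 3 mm until turned 30 degrees or more about its axis, either way, no stop (45 is good). 2 mm side play.
- pot_empty: The other dark steel pot, exactly like the first but empty, fixed. Either pot may stand in either place. Origin at its underside, z up.
- tray: Shallow square steel tray, fixed: 150 by 150 mm outside, rim 4 mm thick and 10 mm high, 142 mm square and flat inside with its floor 4 mm above the bench. Origin at the centre of its underside, x and y along its sides, z up. The cup goes anywhere inside it (26 mm of play each way from the middle).

How it is judged:
On the way, in this order (a step that is already met when the one before it is completed fails the run):
1. the cup has been turned by 20 degrees or more from the tabs while still down in its pot (angle between the x axis of cup_center and the x axis of pot_full, either way round above 0.35 rad and z of cup_center in the frame of pot_full below 0.058 m), for 0.04 s.
2. the cup has been pulled up clear of the pot, upright (z of cup_center in the frame of pot_full above 0.092 m and angle between cup_center's own z axis and vertical below 0.35 rad and contact force between the fingers and cup above 0.5 N), for 0.04 s.
At the end, for the whole second after the job is handed in: The cup stands upright (within 4.5 degrees), flat on the tray's floor and wholly inside its rim (centre within 30 mm of the tray's middle each way, which is all the room the rim leaves), released and at rest (x of cup_center in the frame of tray between -0.03 and 0.03 m and y of cup_center in the frame of tray between -0.03 and 0.03 m and height (world z) of cup_center below 0.05 m and angle between cup_center's own z axis and vertical below 0.08 rad and linear speed of cup below 0.02 m/s and angular speed of cup below 0.1 rad/s); the robot touches nothing.
It fails at once if the cup is dropped: let go more than 25 mm above the tray or bench, outside the pots, and falling (contact force between the fingers and cup below 0.01 N and height (world z) of cup_center above 0.069 m and horizontal distance between cup_center and pot_full above 0.03 m and linear speed of cup above 0.3 m/s).
It also fails if it takes over 46 s, if anything falls off the work surface, if the arm or the gripper's body presses on something with over 40 N, if the wrist force passes 120 N, or if a joint passes its speed limit or range.

## Working session

There is one attempt and no reset: what is moved stays moved. The work goes in short steps, Python scripts to look and compute and a tool call to move; the robot and the scene stay as the last step left them, time stands still between calls to the robot, and variables do not carry over. Pictures are saved under pics/ and viewed, about 8 in all and at most 12, crops included, and the job is handed in when it is done.

Besides the shell and the picture viewer there is one more tool, called after "Request:" as name(argument=value, ...), one argument or row to a line, values as JSON. jog_arm: Moves the arm, as the interface text tells. Its arguments: {"type":"object","properties":{"steps":{"type":"array","items":{"type":"array","items":{"type":"number"}}},"force":{"type":"number"}},"required":["steps"]}

```bash
mkdir -p pics; ls; python3 - <<'E'
from bench import *
import cv2, numpy as np
s=state(); print(s)
for n in("scene","top","wrist"):
    im=camera(n); cv2.imwrite(f"pics/{n}0.png",im); print(n,camera_info(n))
print(tcp_to_tips)
E
```

```text
pics
{'time_s': 0.0, 'q': array([-1.39458720e+00,  3.00480617e-01,  1.52160750e+00,  3.51242831e-05,
        1.32071951e+00, -6.66116950e-02]), 'joint_vel': array([ 6.34967456e-05, -1.96846563e-03,  3.82333166e-04,  2.10397168e-04,
       -5.86588201e-04,  1.37164716e-03]), 'joint_efforts': array([ 2.31980870e-03, -5.43496263e+01, -3.61796665e+01,  6.68160192e-05,
        4.00381905e-03,  1.03073835e-04]), 'position': array([ 0.13220233, -0.53364713,  0.25270491]), 'orientation': array([-4.18059673e-04,  7.87538169e-01, -6.16265578e-01, -4.41090727e-04]), 'wrist_force': array([-0.71395087,  0.34622087, -0.39101517]), 'moment': array([-0.01347767,  0.01360726,  0.00752533]), 'finger_gap': 1.0064280121712537}
scene {'mtx': array([[483.57452339,   0.        , 278.86450284],
       [  0.        , 483.57452339, 208.2855974 ],
       [  0.        ,   0.        ,   1.        ]]), 'origin': array([-0.1049111 ,  0.63126603,  0.68983532]), 'attitude': array([ 0.16436181, -0.32212484,  0.82490336, -0.43445969])}
top {'mtx': array([[502.48843228,   0.        , 277.04417149],
       [  0.        , 502.48843228, 217.59146201],
       [  0.        ,   0.        ,   1.        ]]), 'origin': array([ 0.40855771, -0.05155156,  1.10348049]), 'attitude': array([ 0.03268115, -0.70551911,  0.70687385, -0.03878259])}
wrist {'mtx': array([[325.1922621 ,   0.        , 280.47808314],
       [  0.        , 325.1922621 , 210.43053666],
       [  0.        ,   0.        ,   1.        ]]), 'mount': array([[ 9.99998991e-01, -9.42070175e-04, -1.06316774e-03,
         1.63511858e-04],
       [ 1.20838832e-03,  9.57614039e-01,  2.88051893e-01,
        -7.35587688e-02],
       [ 7.46739253e-04, -2.88052887e-01,  9.57614211e-01,
        -1.21316638e-01],
       [ 0.00000000e+00,  0.00000000e+00,  0.00000000e+00,
         1.00000000e+00]])}
0.022
```

View pics/top0.png

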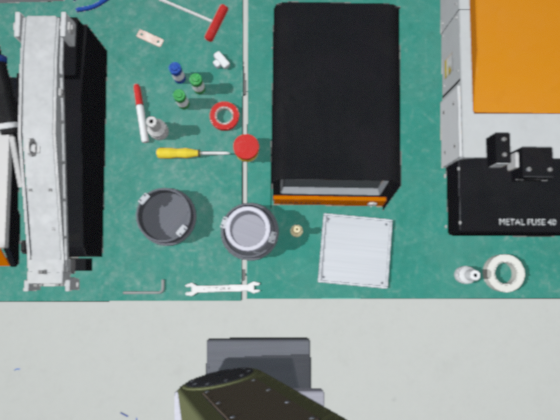

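View pics/scene0.png

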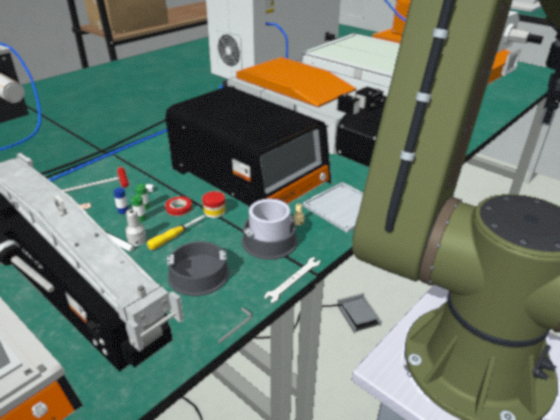

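The top view shows the empty pot at about (166,216), the pot with the cup at (249,230) and the tray at (356,250). The scene view shows the cup rim near (270,210). Next I'll enlarge these and measure.

```bash
cat > h.py <<'E'
import numpy as np, cv2
from bench import *
from scipy.spatial.transform import Rotation as R
def rot(q): return R.from_quat([q[1],q[2],q[3],q[0]]).as_matrix()
def ray(n,uv,s=None):
    c=camera_info(n);K=c["mtx"]
    if n!="wrist":
        d=np.linalg.inv(K)@[uv[0],uv[1],1]; return c["origin"],rot(c["attitude"])@(d/np.linalg.norm(d))
    x=(uv[0]-K[0,2])/K[0,0];y=(uv[1]-K[1,2])/K[1,1];r=np.hypot(x,y)
    d=np.array([x/r*np.sin(r),y/r*np.sin(r),np.cos(r)]) if r>1e-9 else np.array([0,0,1.])
    T=rot(s["orientation"]);M=c["mount"]
    return s["position"]+T@M[:3,3],T@M[:3,:3]@d
def onz(o,d,z): return o+d*(z-o[2])/d[2]
def tri(rs):
    A=sum(np.eye(3)-np.outer(d,d) for o,d in rs);b=sum((np.eye(3)-np.outer(d,d))@o for o,d in rs)
    return np.linalg.solve(A,b)
E
python3 - <<'E'
from h import *
t=cv2.imread("pics/top0.png");s=cv2.imread("pics/scene0.png")
a=cv2.resize(t[180:290,130:400],None,fx=2.9,fy=2.9,interpolation=cv2.INTER_CUBIC)
b=cv2.resize(s[180:300,150:370],None,fx=2.2,fy=2.2,interpolation=cv2.INTER_CUBIC)
out=np.zeros((590,790,3),np.uint8);out[:319,:783]=a[:319,:783];out[320:584,:484]=b[:264,:484]
cv2.imwrite("pics/z.png",out)
def comps(im,roi,thr):
    x0,y0,x1,y1=roi;h=cv2.cvtColor(im,cv2.COLOR_BGR2HSV)[y0:y1,x0:x1]
    m=((h[...,2]>thr)&(h[...,1]<70)).astype(np.uint8)
    for c in cv2.findContours(m,cv2.RETR_CCOMP,cv2.CHAIN_APPROX_NONE)[0]:
        if cv2.contourArea(c)>80:
            c=c+[x0,y0];print(cv2.contourArea(c),cv2.fitEllipse(c),cv2.minAreaRect(c),cv2.boundingRect(c))
for th in(110,140,170):
    print("top",th);comps(t,(210,195,400,295),th)
    print("scene",th);comps(s,(235,185,370,250),th)
E
```

```text
top 110
121.5 ((296.1924743652344, 230.1404571533203), (12.3716402053833, 12.675939559936523), 69.93683624267578) ((296.2500305175781, 230.25003051757812), (12.020814895629883, 12.727920532226562), 45.0) (290, 224, 14, 13)
4860.5 ((354.9415283203125, 250.546875), (81.33753204345703, 82.77067565917969), 116.26703643798828) ((355.1393737792969, 250.4672393798828), (71.88538360595703, 70.43680572509766), 5.19442892074585) (317, 213, 76, 76)
2730.0 ((241.28231811523438, 246.89181518554688), (54.44294738769531, 98.05108642578125), 16.089149475097656) ((245.20452880859375, 246.04812622070312), (57.85615921020508, 101.47029113769531), 8.673173904418945) (210, 195, 67, 100)
174.5 ((239.45465087890625, 240.28819274902344), (22.817790985107422, 37.92823791503906), 129.23980712890625) ((236.13427734375, 245.98712158203125), (41.615787506103516, 12.256357192993164), 35.706687927246094) (222, 229, 35, 28)
scene 110
1591.0 ((268.29449462890625, 220.25656127929688), (43.67962646484375, 47.82672882080078), 50.60043716430664) ((268.8276062011719, 220.0689697265625), (45.322303771972656, 45.0132904052
[... 2819 characters left out ...]
29, 210, 34, 31)
scene 170
1213.0 ((266.63714599609375, 218.2649688720703), (36.08597946166992, 46.012901306152344), 36.87902069091797) ((265.0605163574219, 217.80572509765625), (37.58989334106445, 45.091915130615234), 28.610462188720703) (245, 199, 45, 42)
169.0 ((259.8125915527344, 211.0971221923828), (13.398862838745117, 18.56105613708496), 149.45248413085938) ((261.5000305175781, 211.50001525878906), (18.384775161743164, 14.142135620117188), 45.0) (252, 203, 17, 18)
1537.0 ((337.036865234375, 205.9929656982422), (41.538795471191406, 54.185264587402344), 89.77970123291016) ((336.23974609375, 201.0543975830078), (54.162532806396484, 41.46413803100586), 31.21840476989746) (304, 185, 58, 47)
```

View pics/z.png

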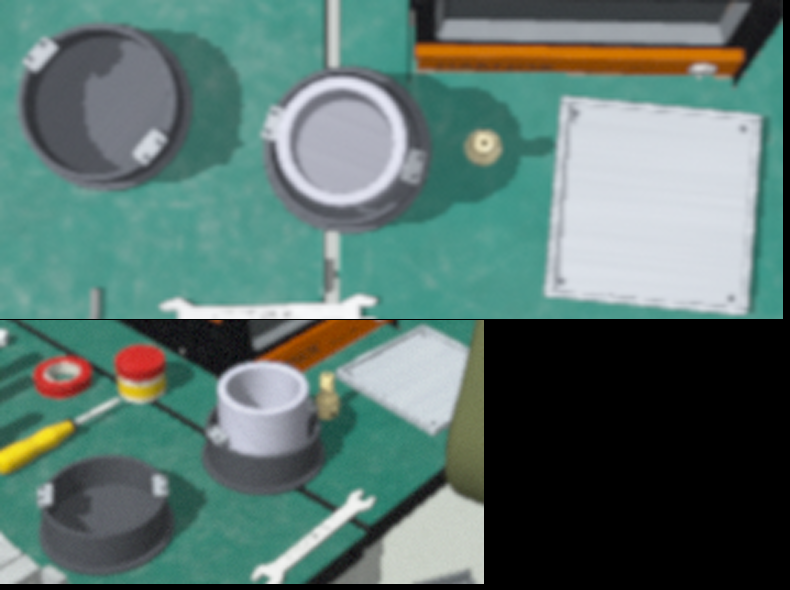

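The enlarged top view puts the cup rim centre at about (247.9,229.3). The tabs of its pot are at (224.1,222.8) and (272.4,237.6), roughly along world ±y. A brass pin stands at (296,230) and the tray at (355,250.5). In the scene view the rim centre is at about (270,210.5).

```bash
python3 - <<'E'
from h import *
t,s=ray("top",(247.9,229.3)),ray("scene",(270,210.5))
print("rim",tri([t,s]),onz(*t,.088),onz(*s,.088))
print("tabs",onz(*ray("top",(224.1,222.8)),.05),onz(*ray("top",(272.4,237.6)),.05))
print("pin",onz(*ray("top",(296.4,230.2)),.03))
print("tray",onz(*ray("top",(355,250.45)),.009))
for z in(.0,.1):print("box front",onz(*ray("top",(330,207)),z))
print("box corner",tri([ray("top",(274,180)),ray("scene",(264,158))]))
T=rot(state()["orientation"])
for k in[(0.30,0.012,.22)]:
  print((T.T@(np.array(k)-state()["position"])*100).round(2))
print(T.round(3))
E
```

```text
rim [ 4.89113613e-01 -3.42326677e-04  8.45683362e-02] [ 0.48782632 -0.00135535  0.088     ] [0.48686755 0.00394677 0.088     ]
tabs [0.50458598 0.05060554 0.05      ] [ 0.47323835 -0.05093319  0.05      ]
pin [ 0.49024508 -0.10236472  0.03      ]
tray [ 0.44741154 -0.23075007  0.009     ]
box front [ 0.54390115 -0.17852767  0.        ]
box front [ 0.53163601 -0.16702079  0.1       ]
box corner [ 0.5712691  -0.05783416  0.1620702 ]
[-48.93 -29.41   3.33]
[[ 0.24  -0.971 -0.   ]
 [-0.971 -0.24   0.001]
 [-0.001 -0.    -1.   ]]
```

Request:
jog_arm(
  steps=[
    [0, 0, -10, -4.4, -4.3, 0, 0],
    [0, 0, -20, -9, -8.7, 0.5, 0],
    [0, 0, -30, -13.5, -13.2, 1, 0],
    [0, 0, -40, -18, -17.6, 1.5, 0],
    [0, 0, -50, -22.5, -22, 2, 0],
    [0, 0, -60, -27, -26.4, 2.5, 0],
    [0, 0, -68, -31.5, -30.8, 3, 60],
    [0, 0, -76, -36, -35.2, 3.3, 60],
    [0, 0, -76, -40.5, -39.6, 3.3, 100],
    [0, 0, -76, -44.3, -43.4, 3.3, 100],
    [0, 0, -76, -44.3, -43.4, 3.3, 100],
    [0, 0, -76, -44.3, -43.4, 3.3, 100],
  ],
)

```text
time_s: 1.65
position: [0.4466, 0.0003, 0.22]
orientation: [0.0, 1.0, -0.001, -0.0]
wrist_force: [-1.0, 0.1, 0.0]
finger_gap: 0.61
```

```bash
python3 - <<'E'
from h import *
s=state();im=camera("wrist");cv2.imwrite("pics/w1.png",im)
print(s["time_s"],s["position"],rot(s["orientation"]).round(3),s["finger_gap"],s["q"].round(3))
import pickle;pickle.dump(s,open("s1.pkl","wb"))
E
```

```text
1.65 [4.46648875e-01 2.72620757e-04 2.19994158e-01] [[ 1.    -0.001 -0.001]
 [-0.001 -1.    -0.   ]
 [-0.001  0.    -1.   ]] 0.6098590383704207 [-0.081  0.102  1.84  -0.     1.2   -0.08 ]
```

View pics/w1.png

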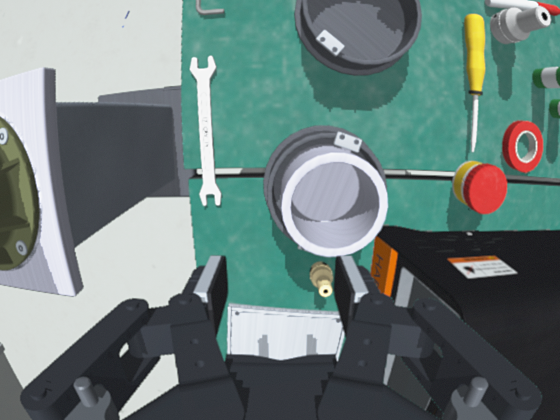

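The wrist view shows the rim ring centred near (335,204). The tab is at (347,141), the pin at (322,280), and the tray is partly visible at the bottom. Next I'll fit the ring on a plane and get its height from two views.

```bash
python3 - <<'E'
from h import *
import pickle;s=pickle.load(open("s1.pkl","rb"))
from scipy.optimize import least_squares
im=cv2.imread("pics/w1.png");h=cv2.cvtColor(im,cv2.COLOR_BGR2HSV)
cc=np.array([335,204])
g=cv2.GaussianBlur(h[...,2],(3,3),0).astype(float)
print([int(g[204,x]) for x in range(268,300,2)],[int(g[204,x]) for x in range(372,396,2)],[int(g[y,335]) for y in range(140,170,2)],[int(g[y,335]) for y in range(244,264,2)])
def fit(P):
    f=lambda p:np.hypot(P[:,0]-p[0],P[:,1]-p[1])-p[2]
    r=least_squares(f,[.488,0,.045],loss="soft_l1",f_scale=.0007);return r.x,np.abs(r.fun).mean()
for th in(200,215,225,235):
    m=np.zeros(g.shape,np.uint8);m[145:265,275:395]=(g[145:265,275:395]>th)&(h[145:265,275:395,1]<40)
    cs=cv2.findContours(m,cv2.RETR_CCOMP,cv2.CHAIN_APPROX_NONE)
    for c,hi in zip(cs[0],cs[1][0]):
        if cv2.contourArea(c)>3000:
            for z in(.084,.088):
                P=np.array([onz(*ray("wrist",p[0],s),z)for p in c]);x,e=fit(P)
                print(th,hi[3],cv2.contourArea(c),z,x.round(4),e.round(5))
            e=cv2.fitEllipse(c);print(e)
P=tri([ray("top",(247.9,229.3)),ray("wrist",cc,s)]);print("tri rough",P)
E
```

```text
[114, 126, 106, 63, 85, 123, 134, 227, 245, 243, 243, 212, 119, 169, 194, 193] [108, 108, 110, 140, 238, 245, 245, 241, 177, 152, 152, 152] [192, 211, 172, 137, 201, 210, 226, 247, 245, 243, 240, 200, 191, 193, 194] [208, 211, 229, 245, 244, 244, 173, 81, 68, 64]
200 -1 8682.5 0.084 [4.923e-01 3.000e-04 4.500e-02] 0.00087
200 -1 8682.5 0.088 [0.4916 0.0015 0.0443] 0.00085
((333.92498779296875, 202.54098510742188), (103.7063980102539, 107.42513275146484), 15.453429222106934)
200 0 5226.5 0.084 [0.4929 0.001  0.0369] 0.00405
200 0 5226.5 0.088 [0.4922 0.0022 0.0363] 0.00399
((335.29718017578125, 201.0536651611328), (78.28748321533203, 91.90082550048828), 83.9074478149414)
215 -1 8434.5 0.084 [4.923e-01 1.000e-04 4.460e-02] 0.00029
215 -1 8434.5 0.088 [0.4916 0.0012 0.0439] 0.00029
((334.19879150390625, 203.72030639648438), (101.52403259277344, 105.8245849609375), 52.34809494018555)
215 1 6164.0 0.084 [0.4924 0.     0.0381] 0.00035
215 1 6164.0 0.088 [0.4917 0.0012 0.0375] 0.00034
((334.6144714355469, 204.4202423095703), (85.76172637939453, 91.54563903808594), 66.02689361572266)
225 -1 8339.0 0.084 [ 0.4923 -0.      0.0443] 0.00025
225 -1 8339.0 0.088 [0.4916 0.0011 0.0436] 0.00025
((334.2166442871094, 203.84762573242188), (100.89884185791016, 105.28131103515625), 53.97010040283203)Traceback (most recent call last):
  File "<stdin>", line 17, in <module>
  File "h.py", line 6, in ray
    c=camera_info(n);K=c["mtx"]
ValueError: time passes only in moves, steps and waits
```

Request:
jog_arm(
  steps=[
    [0, 0, 0, 0.4, 0, 4, 100],
    [0, 0, 0, 0.4, 0, 8.5, 100],
    [0, 0, 0, 0.4, 0, 8.5, 100],
    [0, 0, 0, 0.4, 0, 8.5, 100],
  ],
)

```text
time_s: 2.2
position: [0.4515, -0.0002, 0.1369]
orientation: [0.0, 1.0, -0.001, 0.001]
wrist_force: [0.1, -0.3, 0.6]
finger_gap: 0.611
```

```bash
python3 - <<'E'
import pickle
from bench import *
pickle.dump({n:camera_info(n) for n in("scene","top","wrist")},open("ci.pkl","wb"))
E
sed -i 's/^from bench import \*/from bench import *\nimport pickle\nCI=pickle.load(open("ci.pkl","rb"))/; s/c=camera_info(n)/c=CI[n]/' h.py
python3 - <<'E'
from h import *
from scipy.optimize import least_squares
s2=state();im2=camera("wrist");cv2.imwrite("pics/w2.png",im2);pickle.dump(s2,open("s2.pkl","wb"))
print(s2["position"],s2["finger_gap"])
s1=pickle.load(open("s1.pkl","rb"));im1=cv2.imread("pics/w1.png")
def rim(im,box):
    h=cv2.cvtColor(im,cv2.COLOR_BGR2HSV);g=cv2.GaussianBlur(h[...,2],(3,3),0)
    m=np.zeros(g.shape,np.uint8);x0,y0,x1,y1=box
    m[y0:y1,x0:x1]=((g>215)&(h[...,1]<40))[y0:y1,x0:x1]
    cs=cv2.findContours(m,cv2.RETR_EXTERNAL,cv2.CHAIN_APPROX_NONE)[0]
    c=max(cs,key=cv2.contourArea);print(cv2.contourArea(c),cv2.boundingRect(c));return c
def fit(c,s,z):
    P=np.array([onz(*ray("wrist",p[0],s),z)for p in c])
    r=least_squares(lambda p:np.hypot(P[:,0]-p[0],P[:,1]-p[1])-p[2],[.49,0,.045],loss="soft_l1",f_scale=.0007);return r.x,np.abs(r.fun).mean()
c1=rim(im1,(275,145,395,265));c2=rim(im2,(230,90,470,330))
for z in(.080,.084,.088,.092):print(z,[(a.round(4),round(b,5)) for a,b in(fit(c1,s1,z),fit(c2,s2,z))])
E
```

```text
[ 4.51533884e-01 -2.37502333e-04  1.36946032e-01] 0.6110462058847892
8434.5 (282, 152, 106, 104)
4516.0 (273, 158, 148, 150)
0.08 [(array([ 0.493 , -0.0011,  0.0453]), np.float64(0.0003)), (array([ 4.931e-01, -4.000e-04,  4.450e-02]), np.float64(0.00383))]
0.084 [(array([4.923e-01, 1.000e-04, 4.460e-02]), np.float64(0.00029)), (array([0.4922, 0.0012, 0.0435]), np.float64(0.00374))]
0.088 [(array([0.4916, 0.0012, 0.0439]), np.float64(0.00029)), (array([0.4913, 0.0029, 0.0425]), np.float64(0.00366))]
0.092 [(array([0.4909, 0.0024, 0.0432]), np.float64(0.00028)), (array([0.4904, 0.0045, 0.0415]), np.float64(0.00357))]
```

View pics/w2.png

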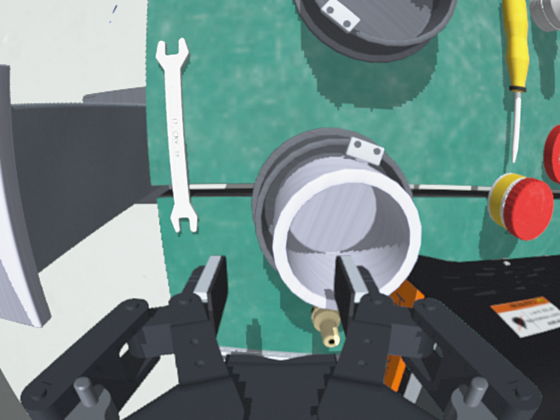

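The second wrist view agrees with the first: the rim axis is at x≈0.492, y≈0.001 and the top at about 0.085–0.088, so the fingers straddle the near wall. I'll descend and grip.

Request:
jog_arm(
  force=50,
  steps=[
    [0, 0, 0, -0.05, -0.1, 2, 100],
    [0, 0, 0, -0.05, -0.1, 4, 100],
    [0, 0, 0, -0.05, -0.1, 5.5, 100],
    [0, 0, 0, -0.05, -0.1, 5.5, 100],
    [0, 0, 0, -0.05, -0.1, 5.5, 140],
    [0, 0, 0, -0.05, -0.1, 5.5, 180],
  ],
)

```text
time_s: 3.0
position: [0.4509, 0.0015, 0.081]
orientation: [0.0, 1.0, -0.001, 0.001]
wrist_force: [-0.4, 0.6, -0.7]
finger_gap: 0.298
```

Request:
jog_arm(
  force=50,
  steps=[
    [0, 0, 0, 0, 0, 0, 210],
    [0, 0, 0, 0, 0, 0, 255],
    [0, 0, 0, 0, 0, 0, 255],
    [0, 0, 0, 0, 0, 0, 255],
    [0, 0, 0, 0, 0, 0, 255],
    [0, 0, 0, 0, 0, 0, 255],
  ],
)

```text
time_s: 3.75
position: [0.4509, 0.0015, 0.0807]
orientation: [0.0, 1.0, -0.001, 0.001]
wrist_force: [0.4, 0.7, 6.8]
finger_gap: 0.107
```

```bash
python3 - <<'E'
from h import *
s=state();cv2.imwrite("pics/w3.png",camera("wrist"));print(s["position"],s["finger_gap"],s["wrist_force"],s["moment"])
E
```

```text
[0.4508924  0.00145087 0.08071483] 0.10666371254181588 [0.42353457 0.72695815 6.75681563] [ 0.04101785 -0.10549241  0.07010098]
```

View pics/w3.png

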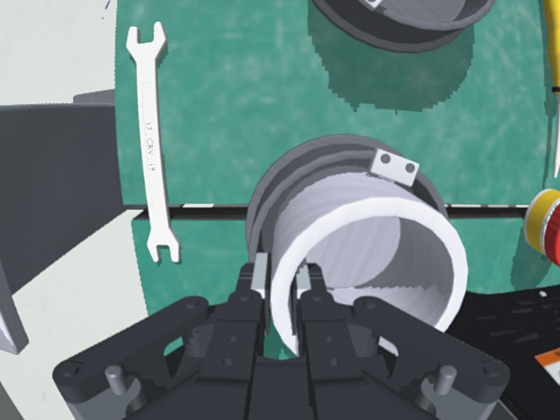

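Gripped at about 9 mm, which matches the wall. Next is a 46° twist about the cup axis.

Request:
jog_arm(
  steps=[
    [0, 0, 8, 0.04, -0.57, -0.1, 255],
    [0, 0, 16, 0.16, -1.13, -0.1, 255],
    [0, 0, 24, 0.35, -1.67, -0.1, 255],
    [0, 0, 32, 0.62, -2.17, -0.1, 255],
    [0, 0, 40, 0.96, -2.64, -0.1, 255],
    [0, 0, 46, 1.25, -2.95, -0.1, 255],
    [0, 0, 46, 1.25, -2.95, -0.1, 255],
    [0, 0, 46, 1.25, -2.95, -0.1, 255],
  ],
)

```text
time_s: 4.8
position: [0.4628, 0.0309, 0.0811]
orientation: [0.0, 0.921, -0.39, -0.0]
wrist_force: [-0.9, 0.2, -2.8]
finger_gap: 0.108
```

```bash
python3 - <<'E'
from h import *
s=state();cv2.imwrite("pics/w4.png",camera("wrist"));print(s["position"],s["finger_gap"],s["wrist_force"],s["moment"],s["q"].round(2))
E
```

```text
[0.46275279 0.03085841 0.08107945] 0.1077379224239235 [-0.85494979  0.19821523 -2.76673268] [ 0.00976259  0.05817775 -0.03961474] [-0.01  0.35  1.92 -0.    0.88  0.79]
```

View pics/w4.png

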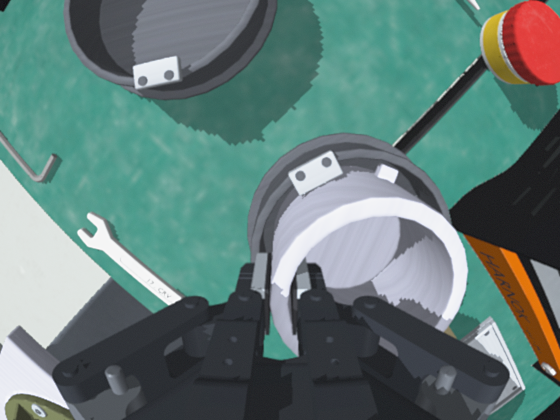

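The cup turned with the gripper. A lug is now visible at (387,172), clear of the tab at (315,172). Now I'll pull straight up.

Request:
jog_arm(
  steps=[
    [0, 0, 0, 0, 0, -0.8, 255],
    [0, 0, 0, 0, 0, -2, 255],
    [0, 0, 0, 0, 0, -3.5, 255],
    [0, 0, 0, 0, 0, -5, 255],
    [0, 0, 0, 0, 0, -6.5, 255],
    [0, 0, 0, 0, 0, -8, 255],
    [0, 0, 0, 0, 0, -10, 255],
    [0, 0, 0, 0, 0, -11, 255],
    [0, 0, 0, 0, 0, -11, 255],
    [0, 0, 0, 0, 0, -11, 255],
  ],
)

```text
time_s: 6.1
position: [0.4627, 0.031, 0.1907]
orientation: [0.0, 0.92, -0.391, -0.0]
wrist_force: [0.2, 0.6, -3.3]
finger_gap: 0.108
```

```bash
python3 - <<'E'
from h import *
s=state();print(s["position"],s["finger_gap"],s["wrist_force"],s["moment"])
t=camera("top");cv2.imwrite("pics/t5.png",t);cv2.imwrite("pics/s5.png",camera("scene"))
# tray centre: corners from original pictures, top + scene
h=cv2.cvtColor(cv2.imread("pics/top0.png"),cv2.COLOR_BGR2HSV);m=np.zeros(h.shape[:2],np.uint8)
m[205:295,312:400]=((h[...,2]>140)&(h[...,1]<70))[205:295,312:400]
c=max(cv2.findContours(m,0,1)[0],key=cv2.contourArea);b=cv2.boxPoints(cv2.minAreaRect(c))
P=np.array([onz(*ray("top",p),.01) for p in b]);print(P.round(4),P.mean(0),np.linalg.norm(P[0]-P[1]),np.linalg.norm(P[1]-P[2]))
T=rot(s["orientation"]);cup=s["position"]+.041*T[:,0];print("cup",cup)
d=P.mean(0)-cup;d[2]=0;print("shift tool cm",(T.T@d*100).round(2)); d2=np.array([.44-cup[0],-.05-cup[1],0]);print((T.T@d2*100).round(2))
E
```

```text
[0.462744   0.03095916 0.19066005] 0.10798328710265372 [ 0.1515213   0.55092111 -3.26896826] [ 0.07605618  0.07212578 -0.03838952]
[[ 0.378  -0.1463  0.01  ]
 [ 0.5312 -0.1609  0.01  ]
 [ 0.5177 -0.3165  0.01  ]
 [ 0.3647 -0.2996  0.01  ]] [ 0.44788911 -0.23083295  0.01      ] 0.15396350187363167 0.15614759715008286
cup [0.49117806 0.001421   0.19062876]
shift tool cm [13.73 19.23  0.  ]
[0.16 7.25 0.01]
```

View pics/s5.png

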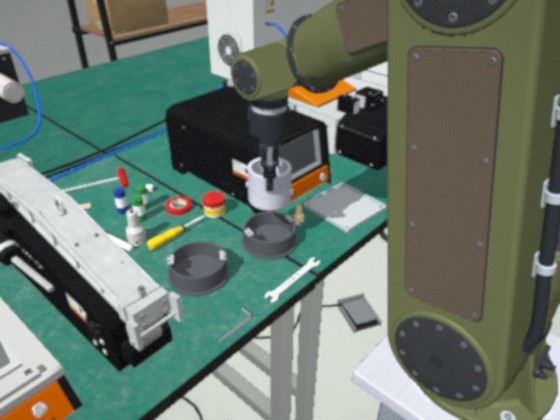

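The scene view shows the cup held upright above its pot, around (270,185), with the tray clear at (345,206). I'll carry it across, keeping away from the instrument box.

Request:
jog_arm(
  steps=[
    [0, 0, 0, 0.1, 3.6, 0, 255],
    [0, 0, 0, 0.2, 7.2, 0, 255],
    [0, 0, 0, 2.5, 9.2, 0, 255],
    [0, 0, 0, 5, 11.5, 0, 255],
    [0, 0, 0, 7.5, 13.7, 0, 255],
    [0, 0, 0, 10, 16, 0, 255],
    [0, 0, 0, 12, 17.8, 0, 255],
    [0, 0, 0, 13.2, 18.8, 0, 255],
    [0, 0, 0, 13.7, 19.2, 0, 255],
    [0, 0, 0, 13.7, 19.2, 0, 255],
    [0, 0, 0, 13.7, 19.2, 0, 255],
  ],
)

```text
time_s: 7.58
position: [0.4198, -0.2003, 0.1913]
orientation: [-0.0, 0.92, -0.391, -0.0]
wrist_force: [0.1, 0.9, -2.3]
finger_gap: 0.108
```

```bash
python3 - <<'E'
from h import *
s=state();pickle.dump(s,open("s6.pkl","wb"));w=camera("wrist")
T=rot(s["orientation"]);print(s["position"],s["finger_gap"],s["wrist_force"],"cup",s["position"]+.041*T[:,0])
sc=cv2.imread("pics/s5.png")
h=cv2.cvtColor(sc,cv2.COLOR_BGR2HSV);m=np.zeros(h.shape[:2],np.uint8)
m[178:235,303:390]=((h[...,2]>140)&(h[...,1]<60))[178:235,303:390]
c=max(cv2.findContours(m,0,1)[0],key=cv2.contourArea);a=cv2.approxPolyDP(cv2.convexHull(c),4,True)[:,0];print("scene quad",a.tolist())
cv2.imwrite("pics/m6.png",np.hstack([w[:,:],cv2.resize(sc[170:240,300:400],(240,420))[:,:,:]]))
E
```

```text
[ 0.41977797 -0.20025496  0.19126106] 0.10843448214320626 [ 0.07643919  0.85700116 -2.27293063] cup [ 0.4482342  -0.22977177  0.19125502]
scene quad [[310, 202], [342, 183], [386, 206], [346, 232]]
```

View pics/m6.png

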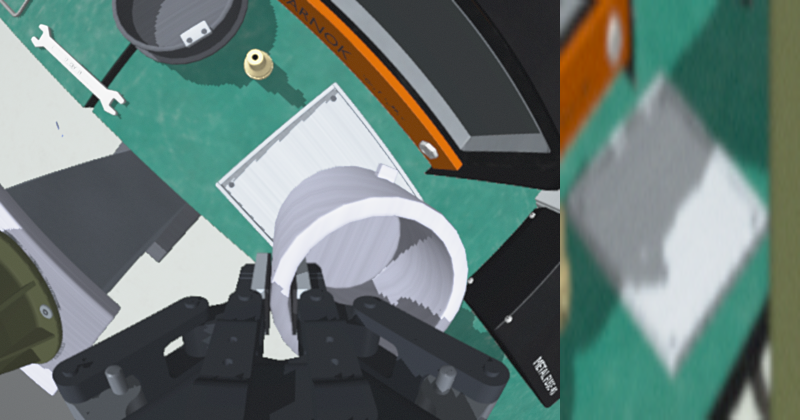

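The wrist view shows two tray corners, at (336,84) and (217,183). The cup hangs over the tray. I'll cross-check the tray corners between the wrist, scene and top views.

```bash
python3 - <<'E'
from h import *
s=pickle.load(open("s6.pkl","rb"))
W=[ray("wrist",p,s) for p in[(336,84),(217,183)]]
S=[ray("scene",p) for p in[(310,202),(342,183),(386,206),(346,232)]]
for r in W+S: print(onz(*r,.01).round(4))
print("scene centre",np.mean([onz(*r,.01) for r in S],0))
E2=[ray("top",p) for p in cv2.boxPoints(((355.1,250.46),(71,71),5.0))]
for w in W:
  for e in E2:
    if np.linalg.norm(onz(*w,.01)-onz(*e,.01))<.03: print("tri",tri([w,e]).round(4))
for w in S:
  for e in E2:
    if np.linalg.norm(onz(*w,.01)-onz(*e,.01))<.03: print("tri s",tri([w,e]).round(4))
E
```

```text
[ 0.5301 -0.165   0.01  ]
[ 0.3847 -0.1493  0.01  ]
[ 0.5156 -0.1736  0.01  ]
[ 0.511  -0.3031  0.01  ]
[ 0.3655 -0.2897  0.01  ]
[ 0.3756 -0.1342  0.01  ]
scene centre [ 0.44192017 -0.22517184  0.01      ]
tri [ 0.5362 -0.1659 -0.0251]
tri [ 0.3771 -0.149  -0.0167]
tri s [ 0.5235 -0.1674  0.0105]
tri s [ 0.5197 -0.3184 -0.0006]
tri s [ 0.3666 -0.2985  0.0052]
tri s [ 0.3798 -0.1456  0.0014]
```

The views agree on a tray centre of about (0.448,−0.231), and the cup is over it. I'll lower until the force shows contact.

Request:
jog_arm(
  steps=[
    [0, 0, 0, 0, 0, 2.5, 255],
    [0, 0, 0, 0, 0, 5, 255],
    [0, 0, 0, 0, 0, 7.5, 255],
    [0, 0, 0, 0, 0, 9.5, 255],
    [0, 0, 0, 0, 0, 10.6, 255],
    [0, 0, 0, 0, 0, 11, 255],
    [0, 0, 0, 0, 0, 11, 255],
    [0, 0, 0, 0, 0, 11, 255],
  ],
)

```text
time_s: 8.62
position: [0.42, -0.201, 0.0819]
orientation: [0.0, 0.92, -0.391, 0.001]
wrist_force: [0.3, -0.9, -3.0]
finger_gap: 0.109
```

Request:
jog_arm(
  steps=[
    [0, 0, 0, 0, 0, 0.1, 255],
    [0, 0, 0, 0, 0, 0.2, 255],
    [0, 0, 0, 0, 0, 0.3, 255],
    [0, 0, 0, 0, 0, 0.3, 255],
  ],
)

```text
time_s: 9.12
position: [0.4197, -0.2009, 0.0782]
orientation: [0.0, 0.92, -0.391, -0.0]
wrist_force: [0.4, 0.1, -2.3]
finger_gap: 0.109
```

Request:
jog_arm(
  steps=[
    [0, 0, 0, 0, 0, 0.05, 255],
    [0, 0, 0, 0, 0, 0.1, 255],
    [0, 0, 0, 0, 0, 0.1, 255],
  ],
)

```text
time_s: 9.5
position: [0.4197, -0.2009, 0.0772]
orientation: [-0.0, 0.92, -0.391, -0.0]
wrist_force: [0.9, 0.1, -2.0]
finger_gap: 0.108
```

Request:
jog_arm(
  steps=[
    [0, 0, 0, 0, 0, 0.05, 255],
    [0, 0, 0, 0, 0, 0.05, 255],
    [0, 0, 0, 0, 0, 0.05, 255],
  ],
)

```text
time_s: 9.88
position: [0.4198, -0.2009, 0.0768]
orientation: [-0.0, 0.92, -0.391, 0.0]
wrist_force: [-0.7, 0.4, -1.9]
finger_gap: 0.111
```

Request:
jog_arm(
  steps=[
    [0, 0, 0, 0, 0, 0.05, 255],
    [0, 0, 0, 0, 0, 0.05, 255],
    [0, 0, 0, 0, 0, 0.05, 255],
  ],
)

```text
time_s: 10.25
position: [0.4197, -0.201, 0.0767]
orientation: [0.0, 0.92, -0.391, 0.0]
wrist_force: [-4.1, 1.3, 7.2]
finger_gap: 0.106
```

Request:
jog_arm(
  steps=[
    [0, 0, 0, 0, 0, 0.05, 255],
    [0, 0, 0, 0, 0, 0.05, 255],
    [0, 0, 0, 0, 0, 0.05, 255],
  ],
)

```text
time_s: 10.62
position: [0.4198, -0.201, 0.0767]
orientation: [0.0, 0.92, -0.391, 0.0]
wrist_force: [-7.9, 2.7, 15.3]
finger_gap: 0.113
```

Contact: +15 N, with z steady at 0.0767. I'll release gently, then rise.

Request:
jog_arm(
  force=20,
  steps=[
    [0, 0, 0, 0, 0, -0.05, 255],
    [0, 0, 0, 0, 0, -0.05, 235],
    [0, 0, 0, 0, 0, -0.05, 220],
    [0, 0, 0, 0, 0, -0.05, 200],
    [0, 0, 0, 0, 0, -0.05, 180],
    [0, 0, 0, 0, 0, -0.05, 160],
    [0, 0, 0, 0, 0, -0.05, 150],
    [0, 0, 0, 0, 0, -0.05, 150],
  ],
)

```text
time_s: 11.62
position: [0.4197, -0.2009, 0.0763]
orientation: [-0.0, 0.92, -0.391, -0.0]
wrist_force: [0.7, 0.1, -0.2]
finger_gap: 0.409
```

Request:
jog_arm(
  steps=[
    [0, 0, 0, 0, 0, -1, 150],
    [0, 0, 0, 0, 0, -2.5, 150],
    [0, 0, 0, 0, 0, -5, 150],
    [0, 0, 0, 0, 0, -8, 150],
    [0, 0, 0, 0, 0, -12, 150],
    [0, 0, 0, 0, 0, -14, 150],
    [0, 0, 0, 0, 0, -14, 150],
    [0, 0, 0, 0, 0, -14, 150],
  ],
)

```text
time_s: 12.62
position: [0.4194, -0.2007, 0.2159]
orientation: [-0.0, 0.92, -0.391, -0.0]
wrist_force: [-0.2, -0.6, -0.2]
finger_gap: 0.406
```

```bash
python3 - <<'E'
from h import *
s=state();w=camera("wrist");pickle.dump(s,open("s7.pkl","wb"));print(s["time_s"],s["position"],s["finger_gap"],s["wrist_force"])
t=camera("scene");cv2.imwrite("pics/m7.png",np.hstack([w,cv2.resize(t[160:260,270:400],(240,185)) if 0 else cv2.copyMakeBorder(cv2.resize(t[160:260,280:400],(240,200)),0,220,0,0,0)]))
E
```

```text
12.625 [ 0.41942169 -0.2007351   0.21585726] 0.4064265620974351 [-0.18726759 -0.56455092 -0.15703759]
```

View pics/m7.png

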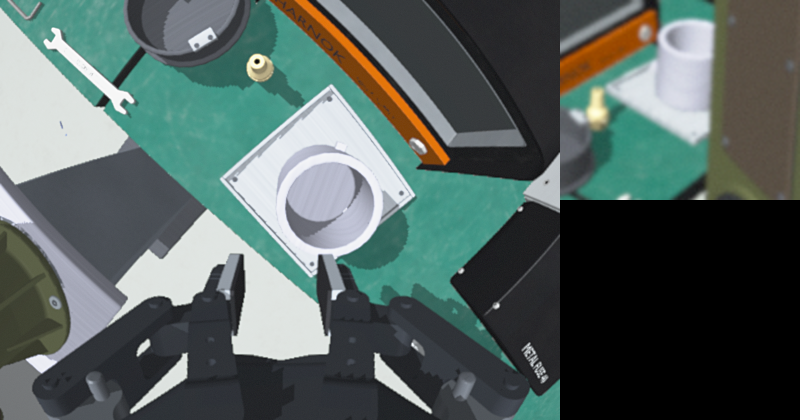

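The wrist view shows the cup standing upright in the tray, rim centre at about (329,205). All four tray corners are visible: (332,86), (222,180), (412,197) and (312,274). One numeric check, then I'll hand in.

```bash
python3 - <<'E'
from h import *
s=pickle.load(open("s7.pkl","rb"))
C=np.array([onz(*ray("wrist",p,s),.01) for p in[(332,86),(412,197),(312,274),(222,180)]])
c=C.mean(0);r=onz(*ray("wrist",(329,205),s),.084);ex=C[0]-C[3];ex/=np.linalg.norm(ex);ey=np.array([-ex[1],ex[0],0])
print("tray",c,"cup rim",r,"offset mm",1e3*(r-c)@ex,1e3*(r-c)@ey)
s=state();print(s["joint_vel"].round(4));sign_off()
E
```

```text
tray [ 0.44936922 -0.23102309  0.01      ] cup rim [ 0.448187   -0.22793022  0.084     ] offset mm -1.4699956782085186 2.966917058477229
[ 0.0014  0.0047 -0.0053  0.0004 -0.0004 -0.0005]
the job is handed in; nothing more can be done
```

The cup is standing upright in the tray, and I handed the job in at about 12.7 s; no verdict came back.

**What I did:**
1. I gripped the cup wall on the side nearest the robot at 50 N.
2. I twisted it 46° about its axis, and the wrist view showed a lug clear of its tab.
3. I lifted it 11 cm straight up and carried it over the tray.
4. I lowered it in small steps until the wrist force read about +15 N, then opened the fingers slowly and moved clear.

**Last checks:** The wrist view showed the cup upright with its rim centre about 1.5 and 3 mm from the tray's middle, out of 30 mm allowed. The gripper was about 14 cm above the release height, and the wrist force was near zero.

**What disagreed:**
- **Cup position:** the top and wrist cameras differed by about 4 mm in x. I used the wrist value, and the grasp fitted.
- **Tray position:** the scene camera put the tray's middle about 6–8 mm from where the top and wrist cameras did. I used the top-camera value, which the wrist view supported.
- **Tray height:** two tray corners triangulated from wrist and top came out 17–25 mm below the bench. Top with scene gave 0–10 mm above the bench. I found the floor by contact instead.
- **Tilt:** I judged that the cup was upright by eye and did not measure its angle.

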